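# Clear the bits by the cake case and hold its lid for restocking

## Robot

A 7-joint arm with a two-finger parallel gripper is mounted at the origin on the work surface. World frame = base frame: x ahead of the robot, y to its left, z up, the work surface at z = 0. Lengths are in m, angles in rad, forces in N, time in s.
With the tool pointing down it reaches from about 0.425 to 0.925 m from the base axis. Payload 6.8 kg.
Tool frame: the origin (TCP) lies midway between the tips of the shut fingers; the grasp point (between the pads) lies 19 mm behind it (bot.pinch_z is the distance from the TCP to the grasp point, in m); z points along the fingers, y is the line along which they close (so a half turn about z gives the same grasp; the last joint's range is limited). The gripper opens to 85 mm and grips with 20 to 120 N. Pads are 22 mm wide; open, the fingers measure 114 mm over their backs; the gripper's body (76 mm by 85 mm) begins 54 mm behind the grasp point. The pads swing forward as they close: fully open they stand 13 mm farther back than shut.
Start: joints at [1.045, 0.477, 0.022, 1.555, -0.011, 1.109, -0.083], TCP at [0.274, -0.617, 0.207] pointing down, gripper open.
Joint ranges: [-2.96, 2.96], [-0.34, 2.1], [-1.41, 1.46], [0.24, 2.44], [-1.37, 4.51], [0.17, 1.92], [-2.96, 2.96]. Speed limits (rad/s): [2.39, 2.39, 3.14, 3.14, 3.14, 3.14, 3.14].

## Interface

Orientations are given as a unit quaternion [w, x, y, z].
In Python, from station import bot, imaging gives the robot as it stands. The module is installed in compiled form; this text tells all that it offers.
- The arm moves only by the tool carry_out, never from a script. Its argument "targets" is a list of rows, each a list of 5 numbers: the shift along the tool's x, y, z in cm, then the turn about the tool's z in degrees, then the opening, from -1 (shut) to 1 (fully open). In form: [[x, y, z, yaw, gripper], ...]. A call has 1 to 12 rows; each row shifts and turns the commanded pose from where the row before left it, along the tool's axes as they then stand; what a row does not reach is not made up. A row lasts 1/10 s, in which the tool goes at most 50 mm and 8.59 degrees, less where a joint would pass 70% of its speed; a pose out of reach is approached as far as the arm can. A call is refused whole if a number of a shift passes 5 or a number of a turn 8.59, either way. A call with a gripper value outside its range is refused whole. The fingers move at their own pace and stop on an object; "force" is the grip in N (left out, the last holds). Time passes only in rows, so rows that do not move let the fingers close. It gives the time, the measured TCP pose, the force, the opening and the grip force at its end, in the units of the state.
- bot.get_obs(): the state, without advancing time (a new reading comes with each control period).
- imaging.read_camera(name): name is "scene" or "side" or "wrist"; returns the picture (420x560x3 uint8, red, green, blue); there is no depth.
- imaging.calibration(name): a dict with "fx", "fy", "cx", "cy" (pixels), "extrinsics" (4x4, takes a point from world to camera coordinates). Camera axes: x right, y up, looking along -z (the intrinsics and any distortion apply to the point x, -y, -z); pixel columns grow to the right and rows downward; lengths in m; the calibration is good to about 2 mm. A picture is of the moment at which its call begins: read the wrist's pose just before it. calibration takes no time and is no camera call; for the wrist camera it gives the pose at the moment of the call.
- bot.hand_in(): hands the job in; it is judged then, once.
The state is a dict: "t": time; "q": joint angles; "joint_vel": joint speeds; "joint_torque": joint torques, N m; "eef_pos": TCP position; "tool_rot": TCP orientation; "contact_force": force on the tool from outside, world axes, zero at the start; "torque": the same for the moment, N m; "gripper_width": opening from 0.0 (shut) to 1.0 (fully open); "grasp_force": force on a finger pad.
Only numpy, scipy, OpenCV 4.12 (cv2) and the standard library are available. Lean on these libraries where they do the work, as an engineer would, in place of code of your own. Each camera call takes 0.05 s, during which the arm holds its last target. There are 200 camera calls.

## Task

The cake case is about to be restocked: first tidy the things lying in front of it, setting (not dropping) the two round wooden risers flat, side by side, in the dark wooden tray and the price-card holder upright in the blue tray. Then lift the lid of the cake case by its black handle and hold it open at 50 degrees from closed; the lid falls shut by itself, so the job finishes with the gripper still holding the handle and the lid still. Leave the cup, jars, sugar bowl and milk jug where they are.

Things in the scene. Friction and masses are not known exactly. Their poses are not given: they have to be found in the camera images.
- riser0: round riser of mid-brown wood, a solid disc 56 mm across and 20 mm high, lying flat on the counter; loose, about 40 g. Origin: centre of its underside, z up. Same as riser1.
- riser1: the other round riser of mid-brown wood, 56 mm across and 20 mm high. Origin: centre of its underside, z up.
- card_holder: price-card holder: a black block 50 mm (its x) by 22 mm (its y) by 22 mm high, with an upright white card 46 mm wide (x), 4 mm thick (y) standing on its middle up to 55 mm above the counter, a red patch on the card; loose, about 50 g. Origin: centre of its underside. Taken across its 22 mm width low down on the block, the card stands between the fingers without touching.
- wood_tray: open dark brown wooden tray, 130 mm (x) by 170 mm (y) outside, 30 mm high, walls and floor 5 mm thick; fixed to the counter. Origin: centre of its underside. Empty; for the risers.
- blue_tray: open blue plastic tray, 130 mm (x) by 170 mm (y) outside, 30 mm high, walls and floor 5 mm thick; fixed to the counter. Origin: centre of its underside. Empty; for the card holder.
- case: clear cake case with steel corners and a wooden floor, 180 mm deep (x) by 300 mm wide (y) by 100 mm high, two slices of cake inside; fixed to the counter. Origin: centre of its underside; its front (-x side) faces the robot.
- lid_hinge (a point): middle of the lid's hinge line, on the far (+x) top rim of the case: 90 mm along the case's x from its origin and 100 mm above the counter. The hinge axis is parallel to the case's y.
- lid (a joint): angle of the case's lid in rad: 0 shut (at the start), grows as the front edge goes up and back, to 1.9; 50 degrees is 0.873. Clear, steel-edged lid 180 x 300 x 8 mm, about 0.35 kg with its handle (varies); no spring, hardly any friction: let go, it falls shut. Lifting force at the handle about 2 N.
- lid_handle (a point): black round bar of the lid, 12 mm thick, 110 mm long, parallel to the case's y, on a post at either end, 35 mm above the lid's top face. The point is the middle of the bar; lid shut: 60 mm in front (-x) of the case's centre, 150 mm in front of the hinge, 143 mm above the counter. It turns with the lid (its z is the lid's normal, up when shut); pinched from above, it can turn between the fingers.
- cup: white mug, 70 mm across and 75 mm high, a bystander. Origin: centre of its underside.
- shaker: amber glass jar with an aluminium cap, 56 mm across, 120 mm high, a bystander. Origin: centre of its underside.
- milk_jug: small open steel milk jug, 50 mm across, 60 mm high, a bystander. Origin: centre of its underside.
- sugar_bowl: blue bowl 90 mm across, 50 mm high, a bystander. Origin: centre of its underside.
- jam_jar: red jar with a brass cap, 64 mm across, 90 mm high, a bystander. Origin: centre of its underside.
Things that resemble listed ones, but are neither listed nor needed, are in the scene too. What is shaped like the riser0 but green is not meant.

How it is judged:
On the way, in this order (a step that is already met when the one before it is completed fails the run):
1. both risers lie flat in the dark wooden tray and the card holder stands in the blue tray, all let go (x of riser0 in the frame of wood_tray between -0.055 and 0.055 m and y of riser0 in the frame of wood_tray between -0.075 and 0.075 m and z of each of riser0, riser1 in the frame of wood_tray below 0.012 m and angle between each of riser0, riser1, card_holder's own z axis and vertical below 0.2 rad and linear speed of each of riser0, riser1, card_holder below 0.05 m/s and contact force between each of riser0, riser1, card_holder and the fingers below 0.1 N and x of riser1 in the frame of wood_tray between -0.055 and 0.055 m and y of riser1 in the frame of wood_tray between -0.075 and 0.075 m and x of card_holder in the frame of blue_tray between -0.055 and 0.055 m and y of card_holder in the frame of blue_tray between -0.075 and 0.075 m and z of card_holder in the frame of blue_tray below 0.012 m), for 0.2 s.
2. the lid is lifted by its handle (value of joint lid above 0.35 rad and contact force between lid_c1 and the fingers above 0.3 N), for 0.1 s.
At the end, for the whole second after the job is handed in: Fingers on the handle (over 0.3 N), lid still (0.1 rad/s) at 43 to 57 degrees. Risers flat in the wooden tray, card holder upright in the blue one: let go, on the floor, centres within 55 mm (x), 75 mm (y) of the tray's, tilt under 0.2 rad. Bystanders within 30 mm of their places (all of step 1 and value of joint lid between 0.75 and 0.995 rad and velocity of joint lid between -0.1 and 0.1 rad/s and contact force between lid_c1 and the fingers above 0.3 N and distance of each of cup, shaker, milk_jug, sugar_bowl, jam_jar from where it was at the start of the episode below 0.03 m); the arm keeps its last pose, push and grip.
It fails at once if a bystander is pushed more than 30 mm or tipped over (distance of any of cup, shaker, milk_jug, sugar_bowl, jam_jar from where it was at the start of the episode above 0.03 m or angle between any of cup, shaker, milk_jug, sugar_bowl, jam_jar's own z axis and vertical above 0.5 rad).
It fails at once if a riser or the card holder is dropped (falls free at over 0.9 m/s, a fall of some 40 mm) ((linear speed of riser0 above 0.9 m/s and contact force between riser0 and the fingers below 0.05 N) or (linear speed of riser1 above 0.9 m/s and contact force between riser1 and the fingers below 0.05 N) or (linear speed of card_holder above 0.9 m/s and contact force between card_holder and the fingers below 0.05 N)).
It also fails if it takes over 72 s, if anything falls off the work surface, if the arm or the gripper's body presses on something with over 40 N, if the wrist force passes 120 N, or if a joint passes its speed limit or range.

## Working session

There is one attempt and no reset: what is moved stays moved. The work goes in short steps, Python scripts to look and compute and a tool call to move; the robot and the scene stay as the last step left them, time stands still between calls to the robot, and variables do not carry over. Pictures are saved under pics/ and viewed, at most 10 in all, crops included, and the job is handed in when it is done.

Besides the shell and the picture viewer there is one more tool, called after "Request:" as name(argument=value, ...) on one line, values as JSON. carry_out: Moves the arm, as the interface text tells. Its arguments: {"type":"object","properties":{"targets":{"type":"array"},"force":{"type":"number"}},"required":["targets"]}

```bash
mkdir -p pics
python3 - <<'E'
from station import bot, imaging
import cv2,numpy as np
o=bot.get_obs(); print({k:np.round(v,3) for k,v in o.items()}, bot.pinch_z)
for n in ["scene","side","wrist"]:
    c=imaging.calibration(n); print(n,{k:(np.round(v,4).tolist()) for k,v in c.items()})
    im=imaging.read_camera(n); np.save(f"pics/{n}0.npy",im); cv2.imwrite(f"pics/{n}0.png",im[:,:,::-1])
E
```

```text
{'t': np.float64(0.0), 'q': array([ 1.045,  0.478,  0.022,  1.556, -0.011,  1.109, -0.083]), 'joint_vel': array([ 0.001,  0.001, -0.001,  0.001, -0.001,  0.001, -0.001]), 'joint_torque': array([ 1.0000e-03, -5.9646e+01,  1.6080e+00, -2.8119e+01,  1.2000e-02,
        1.0000e-02, -0.0000e+00]), 'eef_pos': array([ 0.274, -0.616,  0.206]), 'tool_rot': array([-0.001,  0.978,  0.207, -0.   ]), 'contact_force': array([0.487, 0.506, 0.324]), 'torque': array([0.033, 0.02 , 0.021]), 'grasp_force': np.float64(0.0), 'gripper_width': np.float64(0.999)} 0.0187
scene {'fx': 424.5806, 'fy': 424.5806, 'cx': 281.6022, 'cy': 207.6818, 'extrinsics': [[0.592, 0.8059, -0.0043, -0.3573], [-0.6971, 0.5147, 0.499, 0.307], [0.4044, -0.2924, 0.8666, -1.3842], [0.0, 0.0, 0.0, 1.0]]}
side {'fx': 401.3376, 'fy': 401.3376, 'cx': 278.2567, 'cy': 210.1805, 'extrinsics': [[-0.9842, -0.1758, -0.0189, 0.5718], [0.1103, -0.6942, 0.7112, -0.1105], [-0.1382, 0.6979, 0.7027, -1.1515], [0.0, 0.0, 0.0, 1.0]]}
wrist {'fx': 340.4506, 'fy': 340.4506, 'cx': 280.582, 'cy': 212.0897, 'extrinsics': [[0.4066, -0.9136, -0.0008, -0.6743], [0.8716, 0.3882, -0.2994, 0.0389], [0.2739, 0.121, 0.9541, -0.3791], [0.0, 0.0, 0.0, 1.0]]}
```

View pics/scene0.png

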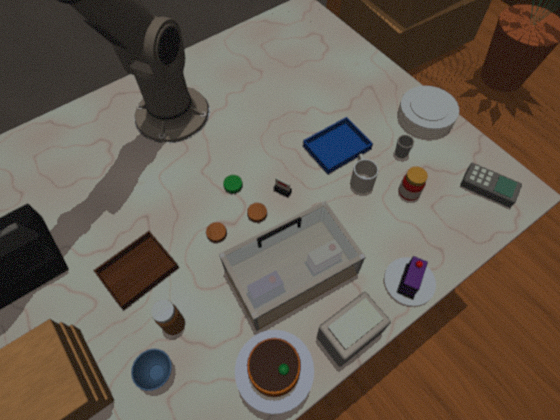

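View pics/side0.png

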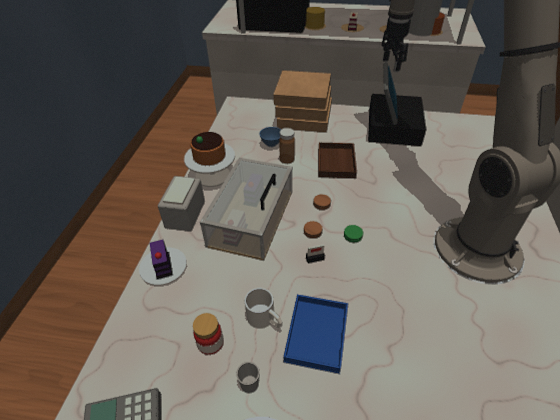

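The scene view shows risers at (257,212) and (216,232), the green decoy at (233,184), the card holder at (283,188), the blue tray at (338,145), the wooden tray at (136,270) and the handle from (260,242) to (298,222). In the side view the risers are at (313,229) and (322,202), the card holder at (315,254), the wooden tray at (337,160), the blue tray at (317,332) and the handle around (268,190).

```bash
cat > h.py <<'E'
import numpy as np, cv2
from station import bot, imaging
def ray(c,uv):
    E=np.array(c["extrinsics"]);R,t=E[:3,:3],E[:3,3]
    d=np.array([(uv[0]-c["cx"])/c["fx"],-(uv[1]-c["cy"])/c["fy"],-1.])
    return -R.T@t, R.T@d/np.linalg.norm(d)
def plane(c,uv,z):
    o,d=ray(c,uv); return o+d*(z-o[2])/d[2]
def tri(cs,uvs):
    A=np.zeros((3,3));b=np.zeros(3);rs=[ray(c,u) for c,u in zip(cs,uvs)]
    for o,d in rs:
        P=np.eye(3)-np.outer(d,d);A+=P;b+=P@o
    p=np.linalg.solve(A,b)
    return p,max(np.linalg.norm(np.cross(p-o,d)) for o,d in rs)
def proj(c,p):
    x=np.array(c["extrinsics"])@np.append(p,1); return c["cx"]-c["fx"]*x[0]/x[2], c["cy"]+c["fy"]*x[1]/x[2]
def blobs(im,lo,hi,roi,amin=20):
    hsv=cv2.cvtColor(im,cv2.COLOR_RGB2HSV); m=cv2.inRange(hsv,np.array(lo),np.array(hi))
    k=np.zeros_like(m);x0,y0,x1,y1=roi;k[y0:y1,x0:x1]=255;m&=k
    n,l,s,c=cv2.connectedComponentsWithStats(m)
    return [(s[i,4],c[i],(l==i).astype(np.uint8)) for i in sorted(range(1,n),key=lambda i:-s[i,4]) if s[i,4]>=amin]
E
python3 - <<'E'
from h import *
S,D=[np.load(f"pics/{n}0.npy") for n in("scene","side")]
cs=[imaging.calibration(n) for n in("scene","side")]
hs=lambda im,u,v:cv2.cvtColor(im,cv2.COLOR_RGB2HSV)[v,u]
print(hs(S,257,212),hs(S,216,232),hs(D,313,229),hs(D,322,202),"card",hs(S,283,188),"blue",hs(S,338,145),hs(D,317,332),"wood",hs(S,136,270),hs(D,337,160))
rois={"riser":([0,110,90],[16,255,255],(195,195,275,250),(295,190,340,240)),
"blue":([100,140,30],[125,255,255],(290,110,385,185),(275,290,360,375)),
"wood":([0,80,15],[20,255,110],(85,225,190,315),(310,135,362,182)),
"dark":([0,0,0],[179,255,60],(270,175,297,200),(300,240,330,268)),
"handle":([0,0,0],[179,255,50],(245,205,310,255),(255,170,280,215))}
for k,(lo,hi,r1,r2) in rois.items():
    for im,r,n in((S,r1,"S"),(D,r2,"D")):
        for a,c,m in blobs(im,lo,hi,r)[:3]:
            cn=cv2.findContours(m,0,2)[0][0]; print(k,n,a,c.round(1),"ell/rect",[np.round(v,1).tolist() for v in cv2.minAreaRect(cn)],cv2.boxPoints(cv2.minAreaRect(cn)).round(0).tolist() if k in("blue","wood","handle") else "")
            if k in("blue","wood"): print("  quad",cv2.approxPolyDP(cv2.convexHull(cn),4,True)[:,0].tolist())
    
v=[cv2.resize(S[165:285,190:370],None,fx=4,fy=4,interpolation=2)[:, :720]]
cv2.imwrite("pics/crop1.png",v[0][:,:,::-1])
E
```

```text
[ 12 169 121] [ 12 154 121] [ 11 148 122] [ 11 141 123] card [20 41 56] blue [107 225 109] [109 169 116] wood [ 11 148  62] [  9 135  66]
riser S 268 [215.7 230.9] ell/rect [[215.5, 231.0], [16.0, 19.0], 90.0] 
riser S 246 [256.6 211. ] ell/rect [[256.5, 211.0], [16.3, 17.7], 45.0] 
riser D 184 [312.6 227.7] ell/rect [[312.5, 227.5], [15.6, 14.1], 45.0] 
riser D 147 [321.8 200. ] ell/rect [[321.5, 200.0], [10.0, 15.0], 90.0] 
blue S 1996 [336.9 144.8] ell/rect [[337.3, 144.1], [39.9, 59.5], 59.9] [[302.0, 142.0], [353.0, 112.0], [373.0, 146.0], [322.0, 176.0]]
  quad [[371, 143], [328, 172], [304, 146], [305, 140], [346, 118]]
blue D 3784 [316.3 333.6] ell/rect [[317.2, 332.8], [57.3, 69.8], 11.3] [[282.0, 361.0], [296.0, 293.0], [352.0, 304.0], [338.0, 373.0]]
  quad [[297, 295], [346, 304], [338, 372], [284, 361]]
wood S 3069 [135.6 269.4] ell/rect [[135.9, 269.1], [48.8, 70.2], 53.1] [[93.0, 271.0], [149.0, 228.0], [179.0, 268.0], [122.0, 310.0]]
  quad [[149, 232], [177, 267], [124, 308], [94, 270]]
wood S 26 [176.6 311.7] ell/rect [[177.5, 310.5], [5.0, 7.0], 0.0] [[175.0, 314.0], [175.0, 307.0], [180.0, 307.0], [180.0, 314.0]]
  quad [[180, 314], [175, 314], [175, 307]]
wood D 1253 [336.5 160. ] ell/rect [[337.0, 160.0], [34.0, 38.0], 90.0] [[318.0, 143.0], [356.0, 143.0], [356.0, 177.0], [318.0, 177.0]]
  quad [[353, 144], [355, 177], [319, 176], [319, 143]]
dark S 113 [282.  190.6] ell/rect [[281.8, 190.6], [17.1, 7.9], 17.1] 
dark D 125 [314.5 257.6] ell/rect [[315.0, 257.6], [8.3, 18.2], 86.4] 
handle S 202 [278.3 230.2] ell/rect [[279.0, 231.6], [8.3, 49.7], 62.9] [[255.0, 239.0], [299.0, 217.0], [303.0, 224.0], [259.0, 247.0]]
handle D 135 [266.9 190.2] ell/rect [[267.2, 191.1], [6.8, 36.9], 24.0] [[257.0, 207.0], [272.0, 173.0], [278.0, 176.0], [263.0, 209.0]]
```

View pics/crop1.png

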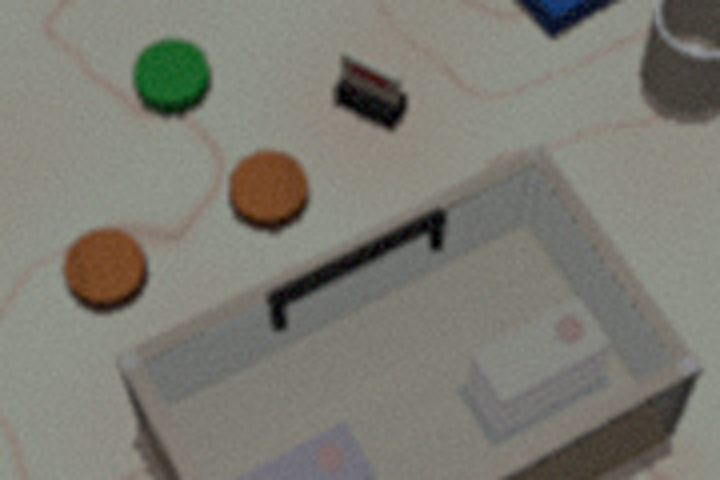

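The crop shows both risers' top faces, the card running along the block, and the handle bar from (258,239) to (300,219) in full-picture pixels.

Run:
```python
from h import *
cs=[imaging.calibration(n) for n in("scene","side")]
def T(n,a,b):
    p,e=tri(cs,[a,b]);print(n,p.round(4),"res",round(e,4));return p
T("riserA",(215.7,230.9),(321.8,200)); T("riserB",(256.6,211),(312.6,227.7))
T("card black",(282,190.6),(314.5,257.6))
print("planeA",*(plane(c,u,.02).round(4) for c,u in zip(cs,[(215.7,230.9),(321.8,200)])))
print("planeB",*(plane(c,u,.02).round(4) for c,u in zip(cs,[(256.6,211),(312.6,227.7)])))
T("wood",(135.6,269.4),(336.5,160));T("blue",(336.9,144.8),(316.3,333.6))
for n,q in(("wS",[[149, 232], [177, 267], [124, 308], [94, 270]]),("bS",[[371,143],[328,172],[304,143],[346,118]])): print(n,[plane(cs[0],u,.03)[:2].round(3).tolist() for u in q])
for n,q in(("wD",[[353, 144], [355, 177], [319, 176], [319, 143]]),("bD",[[297, 295], [346, 304], [338, 372], [284, 361]])): print(n,[plane(cs[1],u,.03)[:2].round(3).tolist() for u in q])
D=np.load("pics/side0.npy"); b=blobs(D,[0,0,0],[179,255,50],(255,170,280,215))[0][2]
for y in range(170,214,2):
    x=np.where(b[y])[0]
    if len(x): print(y,x.min(),x.max(),end="; ")
S=np.load("pics/scene0.npy"); b=blobs(S,[0,0,0],[179,255,50],(245,205,310,255))[0][2];print()
for x in range(250,306,4):
    y=np.where(b[:,x])[0]
    if len(y): print(x,y.min(),y.max(),end="; ")
print()
print("handle plane .143",[plane(cs[0],u,.143).round(3).tolist() for u in((258.5,239.5),(300.3,219))])
# card block axis from long axis of blob
for k,(n,roi) in enumerate((("scene",(270,175,297,200)),("side",(300,240,330,268)))):
    m=blobs(np.load(f"pics/{n}0.npy"),[0,0,0],[179,255,60],roi)[0][2]; ys,xs=np.where(m); 
    w=np.array([plane(cs[k],(x,y),.011)[:2] for x,y in zip(xs,ys)]);_,s,v=np.linalg.svd(w-w.mean(0),full_matrices=False);print("block",w.mean(0),np.degrees(np.arctan2(v[0,1],v[0,0])),s, cv2.minAreaRect((w*1000).astype(np.float32)))
```

```text
riserA [ 0.4593 -0.1147  0.0182] res 0.0005
riserB [0.4742 0.0097 0.0181] res 0.0007
card black [0.456  0.111  0.0052] res 0.0011
planeA [ 0.4596 -0.1151  0.02  ] [ 0.4596 -0.1123  0.02  ]
planeB [0.4744 0.0089 0.02  ] [0.4746 0.0119 0.02  ]
wood [ 0.4281 -0.34    0.0111] res 0.0012
blue [0.425  0.3439 0.0093] res 0.0017
wS [[0.362, -0.262], [0.494, -0.251], [0.511, -0.407], [0.375, -0.425]]
bS [[0.49, 0.418], [0.495, 0.246], [0.37, 0.256], [0.37, 0.422]]
wD [[0.376, -0.419], [0.361, -0.231], [0.48, -0.217], [0.5, -0.407]]
bD [[0.486, 0.259], [0.362, 0.265], [0.37, 0.439], [0.49, 0.434]]
174 273 274; 176 272 274; 178 271 274; 180 270 274; 182 269 275; 184 268 274; 186 267 269; 188 266 268; 190 265 267; 192 264 267; 194 263 266; 196 262 265; 198 261 264; 200 260 263; 202 261 262; 204 261 263; 206 261 263; 208 261 263; 
258 238 245; 262 236 239; 266 234 238; 270 232 235; 274 230 233; 278 228 231; 282 226 229; 286 224 227; 290 222 225; 294 220 223; 298 218 226; 
handle plane .143 [[0.602, -0.065, 0.143], [0.617, 0.047, 0.143]]
block [0.45770887 0.10862287] 24.01170808524205 [0.15772349 0.06750275] ((457.2206726074219, 108.01283264160156), (50.31695556640625, 26.199790954589844), 33.477909088134766)
block [0.45666735 0.11611114] 22.72905302903352 [0.16891394 0.08121678] ((455.0062255859375, 115.85617065429688), (52.14350891113281, 29.40826416015625), 13.818201065063477)
```

Request:
carry_out(targets=[[0,0,0,-7.9,1],[0,0,0,-7.9,1],[0,0,0,-7.9,1],[0,0,0,-7.9,1],[0,0,0,-7.9,1],[0,0,0,-7.9,1],[0,0,0,-7.9,1],[0,0,0,-7.9,1],[0,0,0,-7.9,1]], force=30)

```text
t: 1.05
eef_pos: [0.2737, -0.6167, 0.2068]
tool_rot: [-0.0, 0.673, 0.739, 0.0]
contact_force: [-0.7, 0.7, -0.7]
gripper_width: 0.999
grasp_force: 0.0
```

Request:
carry_out(targets=[[4,1.9,0,0,1],[4,1.9,0,0,1],[4,1.9,0,0,1],[4,1.9,0,0,1],[4,1.9,0,0,1],[4,1.9,0,0,1],[4,1.9,0,0,1],[4,1.9,0,0,1],[4,1.9,0,0,1],[4,1.9,0,0,1],[4,1.9,0,0,1],[4.4,1.9,0,0,1]])

```text
t: 2.25
eef_pos: [0.4587, -0.1136, 0.2073]
tool_rot: [0.0, 0.676, 0.737, -0.0]
contact_force: [0.9, -0.4, -0.1]
gripper_width: 1.003
grasp_force: 0.0
```

Request:
carry_out(targets=[[0,0,0,0,1],[0,0,0,0,1],[0,0,0,0,1]])

```text
t: 2.55
eef_pos: [0.458, -0.116, 0.207]
tool_rot: [-0.0, 0.676, 0.737, -0.0]
contact_force: [1.4, 0.8, -0.3]
gripper_width: 0.997
grasp_force: 0.0
```

```bash
cat >> h.py <<'E'
def snap(name,f=None):
    c=imaging.calibration(name); im=imaging.read_camera(name)
    if f: cv2.imwrite(f"pics/{f}.png",im[:,:,::-1]); np.save(f"pics/{f}.npy",im)
    return c,im
def tool():
    o=bot.get_obs(); w,x,y,z=o["tool_rot"]; from scipy.spatial.transform import Rotation as R
    return o["eef_pos"],R.from_quat([x,y,z,w]).as_matrix()
def go(p):
    e,R=tool(); return (R.T@(np.array(p)-e)*100).round(2)
E
python3 - <<'E'
from h import *
c,im=snap("wrist","w1")
for a,ct,m in blobs(im,[0,90,60],[18,255,255],(0,0,560,420),300)[:4]:
    cn=cv2.findContours(m,0,2)[0][0]; print(a,ct.round(1),plane(c,ct,.02).round(4), cv2.fitEllipse(cn))
print(tool())
E
```

```text
5214 [253.6 335.1] [ 0.4422 -0.311   0.02  ] ((251.08995056152344, 335.05596923828125), (86.66630554199219, 100.11151885986328), 111.87800598144531)
2946 [308.4  52.3] [0.4739 0.0102 0.02  ] ((308.3343200683594, 52.30447769165039), (57.189857482910156, 63.83891677856445), 9.03268814086914)
2191 [281.4 178.2] [ 0.4591 -0.1129  0.02  ] ((281.337646484375, 178.25430297851562), (51.71559143066406, 52.305397033691406), 4.692478179931641)
1319 [405.3 109.5] [ 0.5756 -0.0329  0.02  ] ((406.87017822265625, 110.72502899169922), (13.851868629455566, 208.04676818847656), 16.449867248535156)
(array([ 0.45791824, -0.11632644,  0.20695567]), array([[-8.53640396e-02,  9.96349567e-01, -7.22209683e-04],
       [ 9.96349770e-01,  8.53637631e-02, -4.05388399e-04],
       [-3.42258019e-04, -7.54179043e-04, -9.99999657e-01]]))
```

View pics/w1.png

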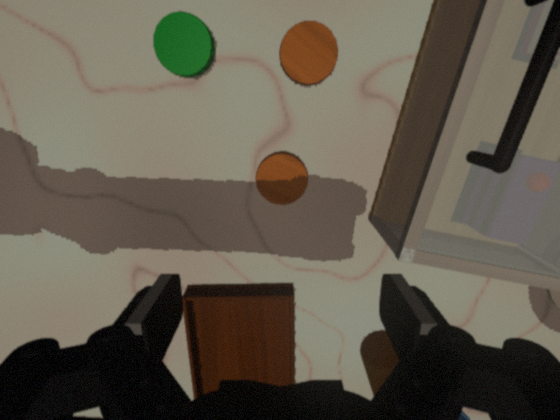

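The wrist view shows riser A at (281,178), riser B at (308,52), the green decoy at (184,44) and the wooden tray's near rim at (186–295, 290). This agrees with the triangulated positions.

Request:
carry_out(targets=[[0.2,0.1,4,0,1],[0,0,4,0,1],[0,0,4,0,1],[0,0,4,0,1],[0,0,3,0,1],[0,0,1.5,0,1],[0,0,0,0,1],[0,0,0,0,-1],[0,0,0,0,-1],[0,0,0,0,-1],[0,0,0,0,-1],[0,0,0,0,-1]])

```text
t: 3.8
eef_pos: [0.4597, -0.1129, 0.0027]
tool_rot: [0.0, 0.675, 0.737, 0.0]
contact_force: [0.2, -0.3, -0.3]
gripper_width: 0.144
grasp_force: 0.0
```

Request:
carry_out(targets=[[0,0,0,0,-1],[0,0,-2,0,-1],[0,0,-2,0,-1],[0,0,-3,0,-1],[0,0,0,0,-1]])

```text
t: 4.3
eef_pos: [0.4619, -0.113, 0.0753]
tool_rot: [0.003, 0.675, 0.737, 0.001]
contact_force: [0.4, -0.6, -0.5]
gripper_width: 0.002
grasp_force: 0.0
```

Run:
```python
from h import *
c,im=snap("wrist","w2"); cw=imaging.calibration("wrist"); w1=np.load("pics/w1.npy")
p=tool(); print(p[0])
cs,S=snap("side","d2")
for a,ct,m in blobs(im,[0,90,40],[18,255,255],(0,0,560,420),300)[:4]: print(a,ct.round(1),plane(c,ct,.02).round(4),plane(c,ct,.09).round(4))
for a,ct,m in blobs(S,[0,110,60],[18,255,255],(280,130,380,240),30)[:4]: print("side",a,ct.round(1),plane(cs,ct,.09).round(4))
cv2.imwrite("pics/m1.png",np.hstack([im[200:420,100:460],cv2.resize(S[120:260,250:390],(220,220))])[:,:,::-1])
```

```text
[ 0.46079127 -0.11302796  0.07376523]
17161 [499.5 152.7] [ 0.6002 -0.0533  0.02  ] [ 0.5541 -0.0479  0.09  ]
6202 [317.6  34.1] [0.474  0.0049 0.02  ] [ 0.4678 -0.008   0.09  ]
5095 [275.3 219.5] [ 0.4589 -0.1116  0.02  ] [ 0.4575 -0.0877  0.09  ]
side 226 [346.7 161. ] [ 0.3949 -0.2348  0.09  ]
side 196 [312.5 228. ] [0.47  0.078 0.09 ]
side 174 [287.4 146.2] [ 0.5988 -0.2864  0.09  ]
side 157 [321.8 200.3] [ 0.4559 -0.0363  0.09  ]
```

View pics/m1.png

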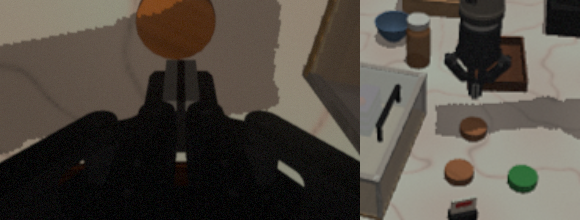

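The two crops show shut fingers with tip at (280,262) in the wrist picture, and the riser still on the counter in front of them, so the fingers missed it. I'll check the tip position against the reported TCP.

Run:
```python
from h import *
e,R=tool(); c=imaging.calibration("wrist"); s=imaging.calibration("side"); sc=imaging.calibration("scene")
print(e, R.round(3).tolist())
print("tcp in wrist",proj(c,e),"pinch",proj(c,e-R[:,2]*bot.pinch_z),"side",proj(s,e),"scene",proj(sc,e))
E=np.array(c["extrinsics"]); print("cam in tool",(R.T@(-E[:3,:3].T@E[:3,3]-e)).round(4), (E[:3,:3]@R).round(3).tolist())
_,im=snap("scene","s3")
_,d=snap("side")
cv2.imwrite("pics/m2.png",np.hstack([cv2.resize(im[150:270,150:270],(400,400),interpolation=2),cv2.resize(d[130:230,270:370],(400,400),interpolation=2)])[:,:,::-1])
```

```text
[ 0.45970191 -0.112958    0.07264543] [[-0.088, 0.996, 0.001], [0.996, 0.088, -0.001], [-0.001, 0.001, -1.0]]
tcp in wrist (np.float64(279.708981524354), np.float64(255.85814318521713)) pinch (np.float64(279.6562260238235), np.float64(272.28233225414516)) side (np.float64(322.77731193814327), np.float64(187.46064117435319)) scene (np.float64(213.60997495087696), np.float64(221.31421425585737))
cam in tool [ 0.077   0.0002 -0.1664] [[0.001, 1.0, -0.001], [0.954, -0.001, 0.301], [0.301, -0.001, -0.954]]
```

View pics/m2.png

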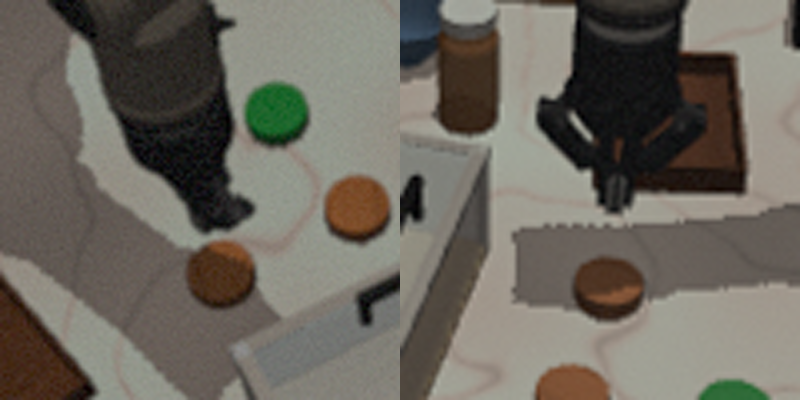

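Request:
carry_out(targets=[[0,0,0,0,1],[0,0,0,0,1],[0,0,0,0,1],[0,0,0,0,1],[0,0,0,0,1],[0,0,0,0,1],[0,0,3,0,1],[0,0,3,0,1],[0,0,1,0,1],[0,0,0.5,0,1],[0,0,0.5,0,1],[0,0,0,0,1]])

```text
t: 5.7
eef_pos: [0.4598, -0.1127, -0.0075]
tool_rot: [0.0, 0.675, 0.738, 0.0]
contact_force: [-0.6, 1.1, -0.0]
gripper_width: 0.998
grasp_force: 0.0
```

Request:
carry_out(targets=[[0,0,0,0,0.3],[0,0,0,0,0.3],[0,0,0,0,0.2],[0,0,0,0,0.2],[0,0,0,0,0.2],[0,0,0,0,0.2]])

```text
t: 6.3
eef_pos: [0.4597, -0.1129, -0.0073]
tool_rot: [0.0, 0.675, 0.737, 0.0]
contact_force: [-0.7, 0.3, 6.6]
gripper_width: 0.601
grasp_force: 3.1
```

Request:
carry_out(targets=[[0,0,-0.1,0,-1],[0,0,-0.1,0,-1],[0,0,0,0,-1],[0,0,0,0,-1]])

```text
t: 6.7
eef_pos: [0.4614, -0.1131, -0.004]
tool_rot: [0.002, 0.675, 0.737, 0.001]
contact_force: [-3.4, 0.0, 18.2]
gripper_width: 0.001
grasp_force: 8.8
```

Run:
```python
from h import *
_,im=snap("scene","s4");_,d=snap("side","d4");_,w=snap("wrist","w4")
e,R=tool(); c=[imaging.calibration(n) for n in("scene","side","wrist")]; print(e,[np.round(proj(k,e),1) for k in c])
cv2.imwrite("pics/m3.png",np.hstack([cv2.resize(im[190:270,175:255],(400,400),interpolation=2),cv2.resize(d[160:240,280:360],(400,400),interpolation=2)])[:,:,::-1])
for a,ct,m in blobs(w,[0,90,40],[18,255,255],(0,0,560,420),300)[:4]: print(a,ct.round(1),plane(c[2],ct,.02).round(4))
```

```text
[ 0.46130596 -0.11303532 -0.00408158] [array([217.9, 234.9]), array([320.9, 205.2]), array([279.7, 255.8])]
10422 [522.3 260.8] [ 0.5719 -0.0947  0.02  ]
6828 [338.9  26.1] [ 0.4741 -0.0064  0.02  ]
6507 [271.1 255.4] [ 0.4563 -0.102   0.02  ]
```

View pics/m3.png

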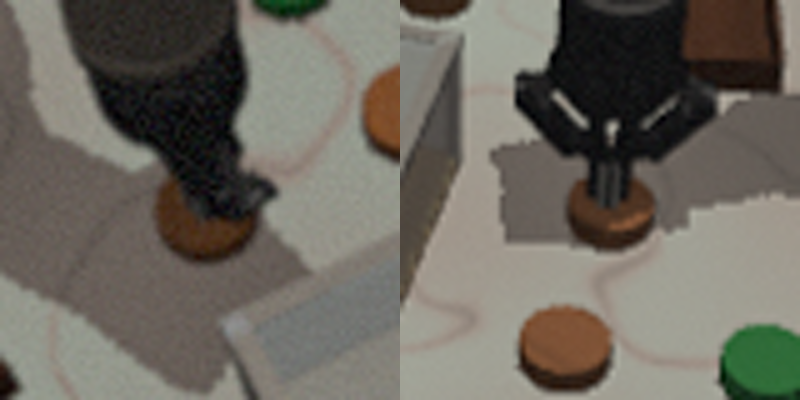

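The crops show the shut fingertips standing on top of the riser, at side pixel (321,201), while the reported TCP z is -4 mm. The reported TCP is therefore about 22 mm lower than the real one. I'll go up, open, and descend deeper.

Request:
carry_out(targets=[[0,0,-2,0,1],[0,0,-2,0,1],[0,0,0,0,1],[0,0,0,0,1],[0,0,0,0,1],[0,0,0,0,1],[0,0,0,0,1],[0,0,2,0,1],[0,0,2,0,1],[0,0,1,0,1],[0,0,0.4,0,1],[0,0,0,0,1]])

```text
t: 8.05
eef_pos: [0.4591, -0.1125, -0.0201]
tool_rot: [-0.0, 0.675, 0.738, -0.0]
contact_force: [0.2, -0.1, 0.2]
gripper_width: 1.0
grasp_force: 0.0
```

Request:
carry_out(targets=[[0,0,0.2,0,0.6],[0,0,0.0,0,0.5],[0,0,0,0,0.4],[0,0,0,0,0.3],[0,0,0,0,0.3]])

```text
t: 8.55
eef_pos: [0.4596, -0.1129, -0.0214]
tool_rot: [0.0, 0.675, 0.737, 0.0]
contact_force: [-0.3, -0.1, 4.9]
gripper_width: 0.654
grasp_force: 6.8
```

Request:
carry_out(targets=[[0,0,0,0,-1],[0,0,0,0,-1],[0,0,-1,0,-1],[0,0,-2,0,-1],[0,0,-3,0,-1],[0,0,-3,0,-1],[0,0,-2,0,-1],[0,0,0,0,-1]])

```text
t: 9.35
eef_pos: [0.4613, -0.1131, 0.0911]
tool_rot: [0.002, 0.675, 0.737, 0.001]
contact_force: [0.1, -0.4, -0.8]
gripper_width: 0.642
grasp_force: 32.1
```

Run:
```python
from h import *
cs=[imaging.calibration(n) for n in("scene","side")]
# w1 camera: rebuilt from its tool pose, z bias 22mm
e=np.array([.4579,-.1163,.207+.022]);R=np.array([[-.0854,.9963,0],[.9963,.0854,0],[0,0,-1.]])
M=np.array([[0.,1,0],[.954,0,.301],[.301,0,-.954]]);Rc=M@R.T;o=e+R@[.077,0,-.1664]
E=np.eye(4);E[:3,:3]=Rc;E[:3,3]=-Rc@o
c=dict(imaging.calibration("wrist"),extrinsics=E)
w=np.load("pics/w1.npy")
for b in(0,-.022):
    E2=E.copy();E2[:3,3]=-Rc@(o+[0,0,b]);c["extrinsics"]=E2
    print("bias",b+.022,"A",plane(c,(281.4,178.2),.02),"B",plane(c,(308.4,52.3),.02),"tray near corners",plane(c,(186,285),.03),plane(c,(295,285),.03))
# tray by two views: corners of the outer rim, per-view hull, plane z=.03, then compare
for k,(n,roi,lo,hi) in enumerate((("scene",(85,225,190,315),[0,80,15],[20,255,110]),("side",(310,135,362,182),[0,80,15],[20,255,110]))):
    m=blobs(np.load(f"pics/{n}0.npy"),lo,hi,roi)[0][2]
    h=cv2.convexHull(cv2.findContours(m,0,2)[0][0])[:,0]; q=cv2.approxPolyDP(h[:,None],5,True)[:,0]
    for u in q: print(n,u,plane(cs[k],u,.03)[:2].round(3),plane(cs[k],u,0)[:2].round(3))
```

```text
bias 0.022 A [ 0.45891894 -0.11793323  0.02      ] B [0.47491097 0.01290878 0.02      ] tray near corners [ 0.35524186 -0.25635017  0.03      ] [ 0.48637222 -0.24511005  0.03      ]
bias 0.0 A [ 0.45847169 -0.11334492  0.02      ] B [0.47352656 0.0098295  0.02      ] tray near corners [ 0.3610242  -0.24330307  0.03      ] [ 0.48425993 -0.23273965  0.03      ]
scene [149 232] [ 0.362 -0.262] [ 0.343 -0.262]
scene [177 267] [ 0.494 -0.251] [ 0.479 -0.25 ]
scene [124 308] [ 0.511 -0.407] [ 0.497 -0.411]
scene [ 94 270] [ 0.375 -0.425] [ 0.357 -0.43 ]
side [353 144] [ 0.376 -0.419] [ 0.375 -0.462]
side [355 177] [ 0.361 -0.231] [ 0.359 -0.267]
side [319 176] [ 0.48  -0.217] [ 0.482 -0.254]
side [319 143] [ 0.5   -0.407] [ 0.503 -0.449]
```

Request:
carry_out(targets=[[-3.7,-0.7,0,0,-1],[-3.7,-0.7,0,0,-1],[-3.7,-0.7,0,0,-1],[-3.7,-0.7,0,0,-1],[-3.7,-0.7,0,0,-1],[-3.7,-0.7,0,0,-1],[-4,-0.7,0,0,-1],[0,0,3,0,-1],[0,0,3,0,-1],[0,0,2,0,-1],[0,0,1,0,-1],[0,0,0,0,-1]])

```text
t: 10.55
eef_pos: [0.4324, -0.377, -0.0035]
tool_rot: [-0.002, 0.675, 0.738, -0.0]
contact_force: [0.7, -0.6, 0.1]
gripper_width: 0.64
grasp_force: 32.1
```

Run:
```python
from h import *
print(go([.433,-.378,-.0155]))
_,im=snap("scene","s5");_,d=snap("side","d5")
cv2.imwrite("pics/m4.png",np.hstack([cv2.resize(im[215:335,80:200],(400,400),interpolation=2),cv2.resize(d[110:190,300:380],(400,400),interpolation=2)])[:,:,::-1])
```

```text
[-0.11  0.06  1.2 ]
```

View pics/m4.png

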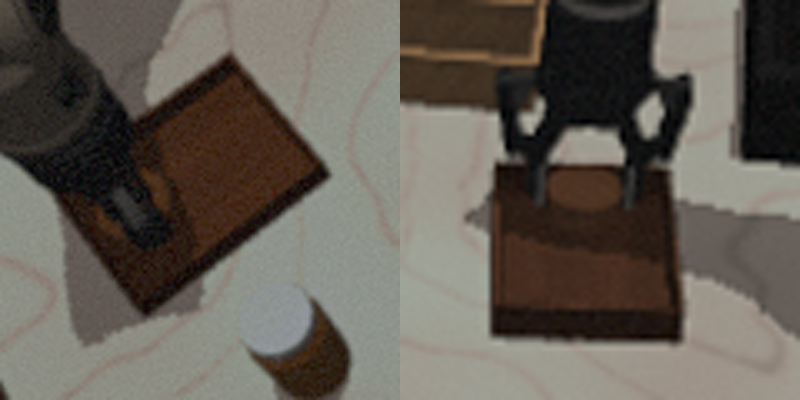

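The crops show the riser held between the fingers, inside the tray's far (-y) half and clear of the walls. I'll lower it.

Request:
carry_out(targets=[[0,0,0.6,0,-1],[0,0,0.4,0,-1],[0,0,0.2,0,-1],[0,0,0,0,-1]])

```text
t: 11.05
eef_pos: [0.4334, -0.378, -0.0139]
tool_rot: [-0.0, 0.675, 0.738, -0.0]
contact_force: [0.3, 0.1, 0.2]
gripper_width: 0.645
grasp_force: 32.1
```

Request:
carry_out(targets=[[0,0,0.2,0,-1],[0,0,0.1,0,-1],[0,0,0,0,0.55],[0,0,0,0,0.55],[0,0,0,0,0.55],[0,0,-1,0,0.55],[0,0,-2,0,0.55],[0,0,-3,0,0.55],[0,0,-3,0,1],[0,0,-3,0,1]])

```text
t: 12.05
eef_pos: [0.4335, -0.3779, 0.105]
tool_rot: [0.0, 0.675, 0.738, 0.0]
contact_force: [1.3, -0.7, -0.4]
gripper_width: 1.005
grasp_force: 0.0
```

Run:
```python
from h import *
print(go([.4742,.0105,.1]))
c,im=snap("side","d6")
for a,ct,m in blobs(im,[0,110,60],[18,255,255],(310,135,362,182),30)[:3]: print(a,ct,plane(c,ct,.025))
```

```text
[38.33  7.47  0.5 ]
370 [334.96486486 165.05945946] [ 0.4319839  -0.29102424  0.025     ]
107 [336.01869159 150.20560748] [ 0.43487539 -0.37821089  0.025     ]
```

Request:
carry_out(targets=[[3.84,0.75,0,0,1],[3.84,0.75,0,0,1],[3.84,0.75,0,0,1],[3.84,0.75,0,0,1],[3.84,0.75,0,0,1],[3.84,0.75,0,0,1],[3.84,0.75,0,0,1],[3.84,0.75,0,0,1],[3.84,0.75,0,0,1],[3.84,0.75,0,0,1],[0,0,3,0,1],[0,0,3,0,1]])

```text
t: 13.3
eef_pos: [0.476, 0.0128, 0.0439]
tool_rot: [0.001, 0.674, 0.738, 0.001]
contact_force: [-1.1, -1.4, 0.1]
gripper_width: 1.001
grasp_force: 0.0
```

Request:
carry_out(targets=[[0,0,3,0,1],[0,0,2,0,1],[0,0,1.5,0,1],[0,0,0.1,0,0.6],[0,0,0,0,0.5],[0,0,0,0,0.3],[0,0,0,0,0.3],[0,0,0,0,-1],[0,0,0,0,-1],[0,0,0,0,-1]])

```text
t: 14.3
eef_pos: [0.4754, 0.0111, -0.0216]
tool_rot: [0.001, 0.675, 0.737, 0.001]
contact_force: [-1.8, 1.3, 7.8]
gripper_width: 0.645
grasp_force: 30.3
```

Request:
carry_out(targets=[[0,0,-1,0,-1],[0,0,-2,0,-1],[0,0,-4,0,-1],[0,0,-4,0,-1],[-3.9,-0.9,0,0,-1],[-3.9,-0.9,0,0,-1],[-3.9,-0.9,0,0,-1],[-3.9,-0.9,0,0,-1],[-3.9,-0.9,0,0,-1],[-3.9,-0.9,0,0,-1],[-3.9,-1,0,0,-1],[-3.7,-1,0,0,-1]])

```text
t: 15.5
eef_pos: [0.4275, -0.3062, 0.0883]
tool_rot: [0.001, 0.676, 0.737, 0.0]
contact_force: [0.7, 0.7, 0.2]
gripper_width: 0.637
grasp_force: 32.1
```

Request:
carry_out(targets=[[0,0,3,0,-1],[0,0,3,0,-1],[0,0,2,0,-1],[0,0,1,0,-1],[0,0,0.6,0,-1],[0,0,0.4,0,-1],[0,0,0,0,-1],[0,0,0,0,-1]])

```text
t: 16.3
eef_pos: [0.4286, -0.3045, -0.012]
tool_rot: [0.001, 0.675, 0.738, 0.0]
contact_force: [-0.3, 0.4, -0.2]
gripper_width: 0.641
grasp_force: 32.1
```

Request:
carry_out(targets=[[0,0,0.3,0,-1],[0,0,0.15,0,-1],[0,0,0,0,0.55],[0,0,0,0,0.55],[0,0,0,0,0.55],[0,0,-1,0,0.55],[0,0,-2,0,0.55],[0,0,-3,0,0.55],[0,0,-4,0,1],[0,0,-4,0,1],[0,0,-4,0,1],[0,0,0,0,1]])

```text
t: 17.5
eef_pos: [0.4315, -0.3058, 0.1689]
tool_rot: [0.005, 0.675, 0.737, 0.001]
contact_force: [0.9, -0.5, -0.5]
gripper_width: 1.003
grasp_force: 0.0
```

Request:
carry_out(targets=[[4.1,0.6,0,0,1],[4.1,0.6,0,0,1],[4.1,0.6,0,0,1],[4.1,0.6,0,0,1],[4.1,0.6,0,0,1],[4.1,0.6,0,0,1],[4.1,0.6,0,0,1],[4.1,0.6,0,0,1],[4.1,0.6,0,0,1],[4.1,0.9,0,0,1],[0,0,0,0,1],[0,0,0,0,1]])

```text
t: 18.7
eef_pos: [0.4543, 0.1106, 0.1626]
tool_rot: [-0.0, 0.674, 0.738, -0.0]
contact_force: [0.3, 0.1, -0.4]
gripper_width: 0.996
grasp_force: 0.0
```

Run:
```python
from h import *
print(tool()[0])
c,im=snap("wrist","w7"); cs,S=snap("side","d7"); cc,C=snap("scene","s7")
for a,ct,m in blobs(S,[0,110,60],[18,255,255],(310,135,362,182),30)[:3]: print("side risers",a,ct,plane(cs,ct,.025))
for a,ct,m in blobs(C,[0,110,75],[18,255,255],(85,225,190,315),30)[:3]: print("scene",a,ct,plane(cc,ct,.025))
cv2.imwrite("pics/m5.png",np.hstack([im[:, :400],cv2.resize(C[215:335,80:200],(380,420),interpolation=2)])[:,:,::-1])
cv2.imwrite("pics/m5.png",np.hstack([im[:260,180:400],cv2.resize(S[130:190,305:365],(260,260),interpolation=2)])[:,:,::-1])
for a,ct,m in blobs(im,[0,0,0],[179,255,50],(200,60,380,270),100)[:3]:
    cn=cv2.findContours(m,0,2)[0][0];print("dark",a,ct,cv2.minAreaRect(cn))
```

```text
[0.45432252 0.11056228 0.16261935]
side risers 277 [346.09386282 160.55595668] [ 0.39534812 -0.32242428  0.025     ]
scene 397 [120.55667506 277.98488665] [ 0.43265896 -0.38083463  0.025     ]
scene 370 [146.07837838 260.1972973 ] [ 0.42736555 -0.30617017  0.025     ]
dark 718 [280.64763231 182.24373259] ((281.01763916015625, 182.22940063476562), (23.775915145874023, 54.914695739746094), 85.60128784179688)
```

View pics/m5.png

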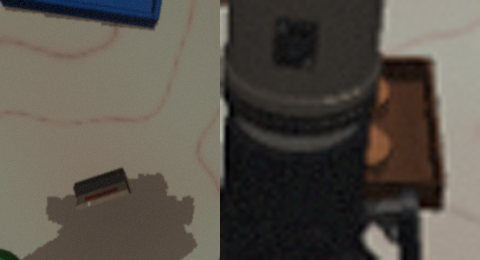

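The left crop shows the card holder's block with its upper edge from (255,183) to (307,170) and the card below it. The right crop and the scene blobs show both risers lying in the wooden tray at y≈-0.381 and -0.306.

Run:
```python
from h import *
c=imaging.calibration("wrist"); im=np.load("pics/w7.npy")
m=blobs(im,[0,0,0],[179,255,60],(240,150,330,225),100)[0][2]
cols=[x for x in range(560) if m[:,x].any()]; print("cols",cols[0],cols[-1])
top=np.array([(x,np.where(m[:,x])[0].min()) for x in cols]); print(top[::4].tolist())
for b in(.018,.022):
    t=top[4:-10]; P=np.array([plane(c,u,-b)[:2] for u in t]); k=np.polyfit(P[:,0],P[:,1],1); a=np.arctan(k[0])
    L=plane(c,top[0],-b)[:2];Rr=plane(c,top[-1],-b)[:2]
    n=np.array([-np.sin(a),np.cos(a)]); mid=(P[0]+P[-1])/2
    print(b,"angle",np.degrees(a),"ends",L,Rr,np.linalg.norm(Rr-L),"mid",mid,"centre(mid-11mm n)",(L+Rr)/2-.011*n)
bl=blobs(im,[100,140,30],[125,255,255],(0,0,560,120),500)[0][2]; cn=cv2.findContours(bl,0,2)[0][0]; q=cv2.approxPolyDP(cv2.convexHull(cn),4,True)[:,0]
print("blue",[(u.tolist(),plane(c,u,.03-.022)[:2].round(3).tolist()) for u in q])
```

```text
cols 254 310
[[254, 186], [258, 182], [262, 181], [266, 180], [270, 178], [274, 177], [278, 176], [282, 175], [286, 173], [290, 172], [294, 170], [298, 169], [302, 169], [306, 178], [310, 190]]
0.018 angle 23.468352576939743 ends [0.42777957 0.1017614 ] [0.48645757 0.10255084] 0.05868331007040527 mid [0.45263675 0.11555034] centre(mid-11mm n) [0.46149923 0.09206604]
0.022 angle 23.468352576939687 ends [0.4275432  0.10080168] [0.48689798 0.10160023] 0.05936015128103594 mid [0.45268708 0.11474966] centre(mid-11mm n) [0.46160126 0.09111087]
blue [([340, 3], [0.49, 0.269]), ([337, 18], [0.489, 0.258]), ([319, 24], [0.475, 0.252]), ([211, 8], [0.384, 0.256]), ([203, 0], [0.377, 0.261])]
```

Request:
carry_out(targets=[[0,0,0,7.9,1],[0,0,0,7.9,1],[0,0,0,7.9,1],[0,0,0,7.9,1],[0,0,0,7.9,1],[0,0,0,7.9,1],[0,0,0,7.9,1],[0,0,0,7.9,1],[0,0,0,7.9,1],[0,0,0,0,1],[0,0,0,0,1]])

```text
t: 19.95
eef_pos: [0.4548, 0.1087, 0.1627]
tool_rot: [0.0, 0.978, 0.208, -0.0]
contact_force: [0.4, 0.3, 0.3]
gripper_width: 0.999
grasp_force: 0.0
```

Run:
```python
from h import *
e,R=tool(); print(e,np.degrees(np.arctan2(R[1,0],R[0,0])),go([.457,.108,-.018]))
c,im=snap("wrist","w8")
m=blobs(im,[0,0,0],[179,255,60],(200,80,380,265),100)
for a,ct,k in m[:3]: print(a,ct.round(1),cv2.boundingRect(k),plane(c,ct,.011-.022).round(4))
g=cv2.inRange(cv2.cvtColor(im,cv2.COLOR_RGB2HSV),np.array([0,120,50]),np.array([8,255,255]));ys,xs=np.where(g[80:265,200:380]);print("red",len(xs),xs.mean()+200 if len(xs) else 0,ys.mean()+80 if len(ys) else 0)
k=m[0][2]
print([(y,np.where(k[y])[0].min(),np.where(k[y])[0].max()) for y in range(560)[:420] if k[y].any()][::5])
```

```text
[0.45479079 0.10873635 0.16267847] 24.05206938000954 [ 0.18  0.15 18.07]
1029 [277.9 185. ] (266, 160, 24, 55) [ 0.4531  0.1107 -0.011 ]
red 0 0 0
[(160, np.int64(268), np.int64(288)), (165, np.int64(266), np.int64(289)), (170, np.int64(266), np.int64(289)), (175, np.int64(266), np.int64(289)), (180, np.int64(267), np.int64(289)), (185, np.int64(266), np.int64(289)), (190, np.int64(267), np.int64(289)), (195, np.int64(267), np.int64(289)), (200, np.int64(267), np.int64(289)), (205, np.int64(267), np.int64(289)), (210, np.int64(267), np.int64(288))]
```

Request:
carry_out(targets=[[0,-0.1,4,0,1],[0,0,4,0,1],[0,0,4,0,1],[0,0,3,0,1],[0,0,2,0,1],[0,0,1,0,1],[0,0,0,0,0.2],[0,0,0,0,-0.2],[0,0,0,0,-1],[0,0,0,0,-1],[0,0,0,0,-1],[0,0,0,0,-1]])

```text
t: 21.2
eef_pos: [0.4552, 0.1108, -0.0163]
tool_rot: [0.0, 0.978, 0.207, 0.001]
contact_force: [-0.8, -0.9, 7.5]
gripper_width: 0.246
grasp_force: 30.6
```

Request:
carry_out(targets=[[0,0,0,0,-1],[0,0,0,0,-1]])

```text
t: 21.4
eef_pos: [0.4552, 0.1108, -0.0163]
tool_rot: [0.0, 0.978, 0.207, 0.001]
contact_force: [-0.9, -0.9, 7.4]
gripper_width: 0.247
grasp_force: 30.6
```

Request:
carry_out(targets=[[0,0,-1,0,-1],[0,0,-2,0,-1],[0,0,-4,0,-1],[0,0,-4,0,-1],[1.2,-3.7,0,0,-1],[1.2,-3.7,0,0,-1],[1.2,-3.7,0,0,-1],[1.2,-3.7,0,0,-1],[1.2,-3.7,0,0,-1],[1.1,-3.6,0,0,-1],[0,0,0,0,-1],[0,0,3,0,-1]])

```text
t: 22.6
eef_pos: [0.4313, 0.3451, 0.0662]
tool_rot: [-0.002, 0.978, 0.209, 0.003]
contact_force: [0.8, -0.1, -1.0]
gripper_width: 0.25
grasp_force: 29.8
```

Request:
carry_out(targets=[[0,0,3,0,-1],[0,0,2,0,-1],[0,0,1,0,-1],[0,0,0.6,0,-1],[0,0,0.4,0,-1],[0,0,0,0,-1]])

```text
t: 23.2
eef_pos: [0.4299, 0.3415, -0.0069]
tool_rot: [-0.0, 0.978, 0.207, 0.0]
contact_force: [-0.1, -0.3, 0.3]
gripper_width: 0.249
grasp_force: 29.8
```

Run:
```python
from h import *
print(tool()[0])
c,im=snap("side","d9")
for a,ct,m in blobs(im,[100,140,30],[125,255,255],(275,290,360,375))[:2]:print(a,ct,cv2.boundingRect(m))
m=blobs(im,[0,0,130],[40,60,255],(285,295,350,370),10)
print("white",[(a,ct.round(1).tolist(),plane(c,ct,.06)[:2].round(3).tolist()) for a,ct,_ in m[:3]])
```

```text
[ 0.42991507  0.34154637 -0.0068869 ]
2782 [316.1286844  339.91768512] (284, 295, 63, 78)
white [(np.int32(433), [345.8, 334.2], [0.36, 0.363]), (np.int32(146), [288.9, 301.8], [0.5, 0.301]), (np.int32(108), [295.2, 367.2], [0.462, 0.457])]
```

Request:
carry_out(targets=[[0,0,0.3,0,-1],[0,0,0.1,0,-1],[0,0,0,0,-1]])

```text
t: 23.55
eef_pos: [0.4297, 0.3415, -0.0112]
tool_rot: [-0.0, 0.978, 0.207, 0.0]
contact_force: [-0.4, -0.3, -0.4]
gripper_width: 0.251
grasp_force: 29.8
```

Request:
carry_out(targets=[[0,0,0.1,0,-1],[0,0,0.1,0,-1],[0,0,0,0,-1],[0,0,0,0,0],[0,0,0,0,0.1],[0,0,0,0,0.1],[0,0,-1,0,0.1],[0,0,-2,0,0.1],[0,0,-4,0,0.1],[0,0,-4,0,0.1],[0,0,-5,0,0.5],[0,0,-5,0,0.5]])

```text
t: 24.75
eef_pos: [0.429, 0.3411, 0.1989]
tool_rot: [-0.0, 0.978, 0.208, -0.0]
contact_force: [0.8, 0.6, -0.7]
gripper_width: 0.749
grasp_force: 0.0
```

Run:
```python
from h import *
print(tool()[0])
c,im=snap("scene","s10"); d,jm=snap("side","d10"); w,wm=snap("wrist","w10")
for n,k,I,roi in(("scene",c,im,(295,105,380,180)),("side",d,jm,(275,285,360,375))):
    print(n,[(a,ct.round(1).tolist(),plane(k,ct,.016)[:2].round(3).tolist()) for a,ct,_ in blobs(I,[0,0,0],[90,255,60],roi,15)[:3]])
cv2.imwrite("pics/last.png",np.hstack([cv2.resize(im[100:190,290:390],(330,300)),cv2.resize(jm[285:380,265:365],(315,300))])[:,:,::-1])
```

```text
[0.42896611 0.341141   0.19890412]
scene [(np.int32(60), [338.2, 145.4], [0.431, 0.341])]
side [(np.int32(101), [313.9, 332.1], [0.432, 0.346]), (np.int32(30), [321.9, 288.9], [0.426, 0.22]), (np.int32(21), [329.5, 287.1], [0.407, 0.211])]
```

Request:
carry_out(targets=[[0,0,0,-8.35,1],[0,0,0,-8.35,1],[0,0,0,-8.35,1],[0,0,0,-8.35,1],[0,0,0,-8.35,1],[0,0,0,-8.35,1],[0,0,0,-8.35,1]])

```text
t: 25.6
eef_pos: [0.4288, 0.3407, 0.1955]
tool_rot: [-0.0, 0.75, 0.661, -0.001]
contact_force: [-0.0, 0.2, -0.6]
gripper_width: 1.0
grasp_force: 0.0
```

Request:
carry_out(targets=[[-3.6,2.5,0,0,1],[-3.6,2.5,0,0,1],[-3.6,2.5,0,0,1],[-3.6,2.5,0,0,1],[-3.6,2.5,0,0,1],[-3.6,2.5,0,0,1],[-3.6,2.5,0,0,1],[-3.6,2.5,0,0,1],[-3.5,2.5,0,0,1],[0,0,0,0,1],[0,0,0,0,1],[0,0,0,0,1]])

```text
t: 26.8
eef_pos: [0.6088, -0.0069, 0.196]
tool_rot: [-0.001, 0.752, 0.659, -0.0]
contact_force: [-0.7, -0.7, -0.3]
gripper_width: 1.0
grasp_force: 0.0
```

Run:
```python
from h import *
cs=[imaging.calibration(n) for n in("scene","side")]
for a,b in(((279.3,229),(267.5,188)),((258.8,239.2),(274,175)),((299.8,219),(261.5,201))): print(tri(cs,[a,b]))
e,R=tool(); print(e,np.degrees(np.arctan2(R[1,1],R[0,1])))
c,im=snap("wrist","w11"); cv2.imwrite("pics/w11.png",im[:,:,::-1])
for dz in(0,-.02): print(plane(c,(280,212),.143+dz))
```

```text
(array([ 0.60945832, -0.00871188,  0.14179778]), np.float64(0.001548979269763916))
(array([ 0.60226304, -0.06448547,  0.14425017]), np.float64(0.00018234081338020365))
(array([0.61603797, 0.04697351, 0.14145543]), np.float64(0.0007252576304918676))
[ 0.608827   -0.0069389   0.19598678] -7.494546690325361
[0.6098503  0.00100818 0.143     ]
[ 0.60898967 -0.00521087  0.123     ]
```

View pics/w11.png

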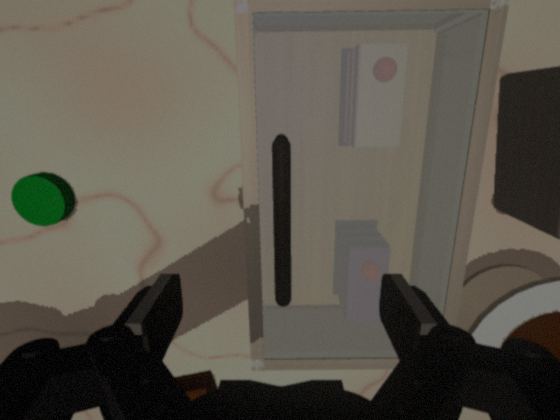

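The wrist view shows the handle bar vertical at column 282 (rows 135–305), lined up with the tool's centre column 280.

Request:
carry_out(targets=[[0,0.1,3,0,1],[0,0,3,0,1],[0,0,2,0,1],[0,0,1.3,0,1],[0,0,0,0,0],[0,0,0,0,-0.4],[0,0,0,0,-1],[0,0,0,0,-1],[0,0,0,0,-1],[0,0,0,0,-1],[0,0,0,0,-1],[0,0,0,0,-1]], force=45)

```text
t: 28.05
eef_pos: [0.6094, -0.0084, 0.1045]
tool_rot: [-0.001, 0.752, 0.659, -0.001]
contact_force: [-6.8, -1.3, 6.5]
gripper_width: 0.117
grasp_force: 43.9
```

Request:
carry_out(targets=[[0,0.43,-1.29,0,-1],[0,0.54,-1.25,0,-1],[0,0.65,-1.2,0,-1],[0,0.75,-1.14,0,-1],[0,0.85,-1.06,0,-1],[0,0,0,0,-1],[0,0,0,0,-1]])

```text
t: 28.75
eef_pos: [0.6399, -0.012, 0.1645]
tool_rot: [-0.002, 0.752, 0.659, -0.002]
contact_force: [-13.7, 1.6, 8.6]
gripper_width: 0.118
grasp_force: 44.5
```

Request:
carry_out(targets=[[0,0.8,-0.99,0,-1],[0,0.9,-0.9,0,-1],[0,1.05,-0.81,0,-1],[0,1.1,-0.71,0,-1],[0,1.2,-0.61,0,-1],[0,0,0,0,-1],[0,0,0,0,-1],[0,0,0,0,-1]])

```text
t: 29.55
eef_pos: [0.6937, -0.0183, 0.2066]
tool_rot: [0.0, 0.752, 0.659, 0.001]
contact_force: [-5.1, 2.3, 8.9]
gripper_width: 0.118
grasp_force: 46.1
```

Run:
```python
from h import *
o=bot.get_obs();print(o["t"],o["eef_pos"].round(4),np.abs(o["joint_vel"]).max(),o["contact_force"].round(1))
d=np.array([np.cos(np.radians(-7.5)),np.sin(np.radians(-7.5))]); s0=np.array([.6094,-.0084,.1045])
dx=(o["eef_pos"]-s0)[:2]@d; dz=o["eef_pos"][2]-s0[2]
print("lid deg",np.degrees(np.arctan2(.043+dz,.15-dx))-np.degrees(np.arctan2(.043,.15)),"radius",np.hypot(.043+dz,.15-dx))
c,im=snap("side","d12"); k,jm=snap("scene","s12")
for n,cc,I,r in(("scene",k,jm,(85,225,190,315)),("side",c,im,(310,135,362,182))): print([(a,plane(cc,ct,.025)[:2].round(3)) for a,ct,_ in blobs(I,[0,110,75],[18,255,255],r,30)[:3]])
for n,cc,I,roi in(("scene",k,jm,(295,105,380,180)),("side",c,im,(275,285,360,375))):
    print(n,[(a,ct.round(1).tolist(),plane(cc,ct,.016)[:2].round(3).tolist()) for a,ct,_ in blobs(I,[0,0,0],[90,255,60],roi,15)[:2]])
# card patch: upright check by two-view height of the red patch
hs=[]
for n,cc,I,roi in(("scene",k,jm,(325,125,352,158)),("side",c,im,(300,310,330,345))):
    b=blobs(I,[0,60,60],[12,255,255],roi,3)+blobs(I,[165,60,60],[179,255,255],roi,3); hs.append(b[0][1] if b else None)
print("patch",hs, tri([k,c],hs) if all(h is not None for h in hs) else "")
```

```text
29.55 [ 0.6937 -0.0183  0.2066] 0.001676312274927907 [-5.1  2.3  8.9]
lid deg 49.82455762028466 radius 0.1590829135416868
[(np.int32(892), array([ 0.428, -0.346])), (np.int32(215), array([ 0.473, -0.322]))]
[(np.int32(273), array([ 0.431, -0.339]))]
scene [(np.int32(748), [319.0, 153.6], [0.421, 0.274])]
side [(np.int32(79), [311.6, 333.0], [0.438, 0.349]), (np.int32(20), [322.0, 329.6], [0.414, 0.336])]
patch [None, array([315.70212766, 324.36170213])]
```

```bash
python3 -c "
from station import bot
print(bot.hand_in())"
```

```text
the job is handed in; nothing more can be done
None
```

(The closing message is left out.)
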